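Snap-seal the cracker canister and cover it

ROBOT

A 6-joint arm with a two-finger parallel gripper is mounted at the origin on a cart in front of the work surface, level with it; the furniture and walls round the work are solid. World frame = base frame: x ahead of the robot, y to its left, z up, the work surface at z = 0. Lengths are in m, angles in rad, forces in N, time in s.
With the tool pointing down it reaches from about 0.25 to 0.775 m from the base axis. Payload 4 kg.
Tool frame: the origin (TCP) lies midway between the tips of the shut fingers; the grasp point (between the pads) lies grip_point_offset behind it (grip_point_offset is the distance from the TCP to the grasp point, in m); z points along the fingers, y is the line along which they close (so a half turn about z gives the same grasp; the last joint's range is limited). The gripper opens to 94 mm and grips with 3 to 60 N. Pads are 16 mm wide; open, the fingers measure 119 mm over their backs; the gripper's body (75 mm by 177 mm) begins 78 mm behind the grasp point.
Start: joints at [-1.407, 0.087, 1.371, -0, 1.684, -0.103], TCP at [0.145, -0.531, 0.206] pointing down, gripper open.
Joint ranges: [-3.1, 3.1], [-0.76, 2.03], [0.27, 2.55], [-1.08, 4.22], [0.17, 2.65], [-2.57, 2.57]. Speed limits (rad/s): [2.79, 2.79, 3.14, 3.14, 3.14, 3.14].

INTERFACE

Orientations are given as [roll, pitch, yaw] about the fixed x, y, z axes, in that order (R = Rz(yaw) Ry(pitch) Rx(roll)).
In Python, from bench import * gives the robot as it stands. The module is installed in compiled form; this text tells all that it offers.
- The arm moves only by the tool apply_moves, never from a script. Its argument "commands" is a list of rows, each a list of 7 numbers: the turn, a rotation vector about the world's x, y, z in rad, then the shift along the world's x, y, z in m, then the opening in per cent of the stroke, from 0 (shut) to 100 (fully open). In form: [[ax, ay, az, x, y, z, jaw], ...]. A call has exactly 5 rows; each row is the pose to reach, as a shift and turn from the pose commanded when the call began; what a row does not reach only later rows make up. A row lasts 1/10 s, in which the tool goes at most 50 mm and 8.59 degrees, less where a joint would pass 70% of its speed; a pose out of reach is approached as far as the arm can. A call with a gripper value outside its range is refused whole. The fingers move at their own pace and stop on an object; the grip force is fixed at half the most. Time passes only in rows, so rows that repeat a pose let the fingers close, or fill a call up. It gives the time, the measured TCP pose, the force, the opening and the grip force at its end, in the units of the state.
- get_obs(): the state, without advancing time (a new reading comes with each control period).
- snapshot(name): name is "side" or "top" or "wrist"; returns a dict with "pixels" (480x640x3 uint8, red, green, blue), "vertical_fov" (degrees; the focal length in pixels is half the picture's height over the tangent of half this angle, whatever the lens; pixels are square), "cx", "cy" (the principal point, pixels), "k1" (the pictures are not rectified: a ray, as slopes to the right and down, at radius r is drawn at 1 + k1 r^2 times it, then the intrinsics apply), "rvec" (rotation vector, rad) and "tvec" (3), from world to camera coordinates, as OpenCV has them. Camera axes: x right, y down, z forward; pixel columns grow to the right and rows downward; lengths in m; the calibration is good to about 2 mm. A picture is of the moment at which its call begins. There is no depth.
- close_job(): hands the job in; it is judged then, once.
Trained networks look in the newest picture that a camera, given by its name, has taken for a name from the list of things; names that differ only in an ending like _2 or _b are one class to them, and where a whole thing is asked for, a point or a joint stands for the part that bears it (a point fixed in the world has none). Each returns a list of dicts, best first, with "score" (0 to 1); they miss things now and then, are a little off and sometimes report something else, mostly with a low value. They report only what shows in the picture. A call takes as long as a camera call.
- masks_of(camera, query): "mask" (480x640 bool, what is visible of it) and "extent" ([left, top, right, bottom] in pixels, round what is visible of it).
- place_of(camera, query): "pixel" ([column, row] in pixels: a listed point, or the origin of a listed thing).
The state is a dict: "time": time; "joint_positions": joint angles; "qvel": joint speeds; "joint_torque": joint torques, N m; "tool_pos": TCP position; "ee_rot": TCP orientation; "wrist_force": force on the tool from outside, world axes, zero at the start; "wrist_torque": the same for the moment, N m; "width": finger opening in m; "finger_force": force on a finger pad.
Only numpy, scipy, OpenCV 4.12 (cv2) and the standard library are available. Lean on these libraries where they do the work, as an engineer would, in place of code of your own. Each camera call takes 0.05 s, during which the arm holds its last target. There are 200 camera calls.

TASK

Seal the crackers in the green canister: push its inner lid down by the orange button until it sits on the crackers and the button snaps in and stays in, but never push with more than 25 N, or the crackers break. Then put the wooden lid on the canister so that it sits fully home and level, let go of it, and leave the things round about standing where they are.

Things in the scene. Friction and masses are not known exactly. Their poses are not given: they have to be found in the camera images.
- canister: green round canister, heavy, does not move; 132 mm outer diameter, 110 mm high, open bore 122 mm in diameter. Origin: centre of its underside; z up. The rim is at z = 110 mm. It and the wooden lid may stand on either side of the middle.
- inner_lid: white inner lid, 120 mm wide, in the canister's bore; only slides up and down, seal friction about 6 N, stays where left. Origin: centre of its underside (81 mm above the canister's at the start); 9 mm plate, in its middle a grey collar 48-52 mm wide, 16 mm above the origin, holding the button. It meets the crackers 15 to 38 mm lower; their level cannot be seen or measured, only felt.
- button_top (a point): centre of the orange button's top face, 34 mm wide; press straight down. Out: 25 mm above the inner lid's origin; in: 19 mm. Its spring peaks at about 14 N some 1.3 mm in; past about 3 mm it snaps fully in by itself and stays; then the stop is hard. The peak exceeds the seal friction, so it snaps only once the inner lid sits on the crackers.
- lid: loose wooden lid, 180 g, upright on the table: disc 132 mm wide, 10 to 18 mm above the origin, a knob on top; below it a tapered black plug 10 mm deep, 100 mm wide at the bottom, 115 mm at the top, that goes into the bore. Origin: centre of the plug's underside. Seated, the disc rests on the rim, origin 100 mm above the canister's. It cannot go home while the inner lid is up.
- lid_grip (a point): point to grip on the lid's knob, on its axis, 38 mm above the lid's origin; the knob is a round stem 24 mm in diameter, 18 to 44 mm above the origin, with a 28 mm head up to 52 mm
- mug: striped mug, 80 mm across, 89 mm high, behind the work. Origin: centre of its underside. Leave it alone.
- spice_jar: small glass spice jar with white cap, 47 mm across, 98 mm high. Origin: centre of its underside. Leave it alone.
- tea_carton: red tea carton, 66x73x125 mm, at the left. Origin: centre of its underside. Leave it alone.
- salt: salt shaker with grey cap, 44 mm across, 90 mm high. Origin: centre of its underside. Leave it alone.

How it is judged:
On the way:
1. the inner lid is down on the crackers and the button has snapped in (z of button_top in the frame of inner_lid below 0.0205 m and z of inner_lid in the frame of canister below 0.072 m), for 0.2 s.
At the end, for the whole second after the job is handed in: The button is snapped in (its top less than 20.5 mm above the inner lid's origin), the inner lid at least 9 mm lower than at the start; the wooden lid rests on the canister: within 6 mm of its axis, origin 96 to 102 mm above the canister's origin, tilted less than 0.04 rad, at rest and released (all of step 1 and horizontal distance between lid and canister below 0.006 m and z of lid in the frame of canister between 0.096 and 0.102 m and angle between lid's own z axis and vertical below 0.04 rad and linear speed of lid below 0.02 m/s and contact force between lid and the fingers below 0.1 N); the robot touches nothing.
It fails at once if the inner lid or its button is pushed with more than 25 N (crackers break) (contact force between any of the fingers, the arm and inner_lid above 25 N).
It fails at once if a bystander is moved more than 30 mm or tipped (distance of any of mug, spice_jar, tea_carton, salt from where it was at the start of the episode above 0.03 m or angle between any of mug, spice_jar, tea_carton, salt's own z axis and vertical above 0.35 rad).
It also fails if it takes over 59 s, if anything falls off the work surface, if the arm or the gripper's body presses on something with over 40 N, if the wrist force passes 120 N, or if a joint passes its speed limit or range.

## Working session

There is one attempt and no reset: what is moved stays moved. The work goes in short steps, Python scripts to look and compute and a tool call to move; the robot and the scene stay as the last step left them, time stands still between calls to the robot, and variables do not carry over. Pictures are saved under pics/ and viewed, at most 10 in all, crops included, and the job is handed in when it is done.

Besides the shell and the picture viewer there is one more tool, called as name(argument=value, ...) on one line, values as JSON. apply_moves: Moves the arm, as the interface text tells. Its arguments: {"type":"object","properties":{"commands":{"type":"array"}},"required":["commands"]}

```bash
mkdir -p pics; cat > h.py <<'E'
from bench import *
import numpy as np, cv2
def cam(s):
    f=240/np.tan(np.radians(s["vertical_fov"])/2); R=cv2.Rodrigues(np.array(s["rvec"],float))[0]; return f,R,np.array(s["tvec"],float)
def ray(s,px):
    f,R,t=cam(s); d=np.array([(px[0]-s["cx"])/f,(px[1]-s["cy"])/f]); u=d.copy()
    for _ in range(30): u=d/(1+s["k1"]*(u@u))
    return -R.T@t, R.T@np.array([u[0],u[1],1.])
def onz(s,px,z):
    c,d=ray(s,px); return c+d*(z-c[2])/d[2]
def proj(s,P):
    f,R,t=cam(s); p=R@np.array(P,float)+t; u=p[:2]/p[2]; u=u*(1+s["k1"]*(u@u)); return np.array([s["cx"],s["cy"]])+f*u
def tri(*o):
    A=np.zeros((3,3));b=np.zeros(3)
    for s,px in o:
        c,d=ray(s,px); d/=np.linalg.norm(d); M=np.eye(3)-np.outer(d,d); A+=M;b+=M@c
    return np.linalg.solve(A,b)
def save(s,n): cv2.imwrite(f"pics/{n}.png",s["pixels"][:,:,::-1])
E
python3 - <<'E'
from h import *
np.set_printoptions(precision=4,suppress=True)
o=get_obs(); print(o)
S={}
for n in("top","side"):
    S[n]=snapshot(n); save(S[n],n+"0"); print(n,-cam(S[n])[1].T@cam(S[n])[2])
for q in("canister","inner_lid","button_top","lid","lid_grip","mug","spice_jar","tea_carton","salt"):
    r={n:place_of(n,q) for n in S}
    z={"button_top":.106,"lid_grip":.038,"inner_lid":.081}.get(q,0)
    for n in r:
        for d in r[n][:2]: print(q,n,round(d["score"],2),np.array(d["pixel"]),onz(S[n],d["pixel"],z)[:2])
    if all(r.values()): print("  tri",tri(*[(S[n],r[n][0]["pixel"]) for n in S]))
im=np.hstack([S["top"]["pixels"],S["side"]["pixels"]]); cv2.imwrite("pics/both.png",cv2.resize(im,(800,300))[:,:,::-1])
E
```

```text
{'time': 0.0, 'joint_positions': array([-1.4071,  0.0879,  1.3722,  0.    ,  1.6836, -0.1031]), 'qvel': array([-0.0017, -0.0008, -0.0007, -0.0017,  0.0031,  0.0001]), 'joint_torque': array([ -0.0002, -34.0178, -30.2428,   0.0718,   0.033 ,  -0.0002]), 'tool_pos': array([ 0.1449, -0.53  ,  0.2043]), 'ee_rot': array([-3.1395, -0.0002,  0.2668]), 'wrist_force': array([-0.0052, -0.2193, -0.1416]), 'wrist_torque': array([ 0.0469, -0.0049,  0.0611]), 'finger_force': 0.0, 'width': 0.09406461553748116}
top [0.5498 0.1404 1.3608]
side [0.5267 0.9579 0.8288]
canister top 0.96 [260.  252.8] [0.5741 0.2677]
canister side 0.71 [343.8 309. ] [0.5796 0.2635]
  tri [0.5767 0.2674 0.0047]
inner_lid top 0.83 [260.5 252.4] [0.5736 0.259 ]
inner_lid side 0.71 [345.3 283.4] [0.5778 0.2653]
  tri [0.576  0.2597 0.0751]
button_top top 0.7 [258.5 251.9] [0.5741 0.2612]
button_top side 0.6 [344.  272.9] [0.5813 0.2608]
  tri [0.5777 0.2613 0.1067]
lid top 0.88 [401.7 276.7] [ 0.5226 -0.0755]
lid side 0.7 [376.4 212. ] [ 0.5273 -0.0667]
lid side 0.51 [292.  399.9] [0.6519 0.4881]
  tri [ 0.5249 -0.0767 -0.008 ]
lid_grip top 0.59 [405.2 276.6] [ 0.5238 -0.0777]
lid_grip side 0.71 [378.1 197. ] [ 0.5258 -0.0806]
  tri [ 0.5248 -0.0773  0.0406]
mug top 0.6 [455.4 185.2] [ 0.7477 -0.205 ]
mug side 0.7 [299.4 175.7] [ 0.7496 -0.2038]
  tri [ 0.7488 -0.2052 -0.001 ]
spice_jar top 0.59 [339.3 179.4] [0.7561 0.079 ]
spice_jar side 0.24 [345.6 272.9] [0.5857 0.1581]
  tri [ 0.6765  0.0847 -0.055 ]
tea_carton top 0.87 [167.2 218.6] [0.6529 0.496 ]
tea_carton side 0.84 [292.9 403.3] [0.6492 0.4948]
  tri [0.6509 0.4955 0.0012]
salt top 0.81 [282.5 192. ] [0.7227 0.2165]
salt side 0.55 [283.4 287.8] [0.7166 0.2189]
salt side 0.32 [290.1 403.3] [0.6542 0.4954]
  tri [ 0.7202  0.2163 -0.0028]
```

View pics/both.png

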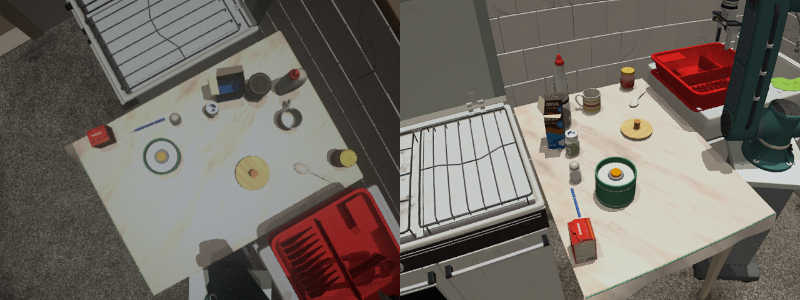

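```bash
cat > fit.py <<'E'
from h import *
from scipy.optimize import least_squares
def circ(s,c,r,z):
    a=np.linspace(0,2*np.pi,24,endpoint=False); return np.array([proj(s,[c[0]+r*np.cos(t),c[1]+r*np.sin(t),z]) for t in a])
E
python3 - <<'E'
from fit import *
for n in("top",):
    s=snapshot(n); im=s["pixels"].copy()
    for c,r,z in(((.576,.2625),.066,.11),((.576,.2625),.061,.11),((.576,.2625),.017,.106),((.5248,-.077),.066,.018),((.5248,-.077),.014,.052)):
        cv2.polylines(im,[np.round(circ(s,c,r,z)*16).astype(np.int32)],True,(255,0,255),1,cv2.LINE_AA,4)
    a=cv2.resize(im[190:310,200:320],(400,400),interpolation=cv2.INTER_CUBIC);b=cv2.resize(im[220:340,340:460],(400,400),interpolation=cv2.INTER_CUBIC)
    cv2.imwrite("pics/ov.png",np.hstack([a,b])[:,:,::-1])
E
```

```text
(no output)
```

View pics/ov.png

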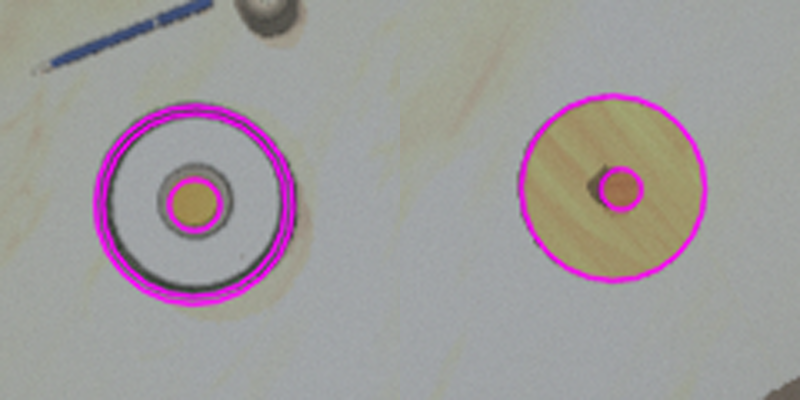

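Top view: the canister is at about px (260,252) and the lid at (403,276). The overlay circles fit both. I'll move over the button with the fingers shut.

apply_moves(commands=[[0,0,0,0.02,0.04,0,0],[0,0,0,0.04,0.08,0,0],[0,0,0,0.06,0.12,0,0],[0,0,0,0.08,0.16,0,0],[0,0,0,0.1,0.2,0,0]])

```text
time: 1.55
tool_pos: [0.2455, -0.329, 0.2056]
ee_rot: [3.141, -0.0, 0.266]
wrist_force: [1.2, 1.1, -0.2]
width: 0.0577
finger_force: 0.0
```

```bash
python3 -c "
import bench
print([x for x in dir(bench) if x[0]!='_'], getattr(bench,'grip_point_offset',None))"
```

```text
['IKError', 'close_job', 'get_obs', 'grip_point_offset', 'masks_of', 'place_of', 'snapshot'] 0.0188
```

apply_moves(commands=[[0,0,0,0.02,0.04,0,0],[0,0,0,0.04,0.08,0,0],[0,0,0,0.06,0.12,0,0],[0,0,0,0.08,0.16,0,0],[0,0,0,0.1,0.2,0,0]])

```text
time: 2.05
tool_pos: [0.3455, -0.1289, 0.2059]
ee_rot: [3.14, -0.001, 0.266]
wrist_force: [1.3, 0.2, 0.1]
width: 0.0176
finger_force: 0.0
```

apply_moves(commands=[[0,0,0,0.022,0.04,0,0],[0,0,0,0.044,0.08,0,0],[0,0,0,0.067,0.12,0,0],[0,0,0,0.09,0.16,0,0],[0,0,0,0.11,0.2,0,0]])

```text
time: 2.55
tool_pos: [0.4558, 0.0714, 0.2057]
ee_rot: [3.141, -0.001, 0.267]
wrist_force: [1.1, -0.3, 1.1]
width: 0.0006
finger_force: 0.0
```

apply_moves(commands=[[0,0,0,0.025,0.04,0,0],[0,0,0,0.05,0.08,0,0],[0,0,0,0.08,0.12,0,0],[0,0,0,0.1,0.16,-0.02,0],[0,0,0,0.121,0.193,-0.05,0]])

```text
time: 3.05
tool_pos: [0.5782, 0.2654, 0.1574]
ee_rot: [-3.141, -0.006, 0.268]
wrist_force: [-0.0, 0.2, -0.1]
width: 0.0005
finger_force: 0.0
```

```bash
python3 - <<'E'
from h import *
np.set_printoptions(precision=4,suppress=True)
S={n:snapshot(n) for n in("side","wrist")}
o=get_obs();print(o["tool_pos"],o["wrist_force"],o["width"],o["joint_positions"])
ims=[]
for n in S:
    s=S[n]; im=s["pixels"].copy()
    for q in("button_top","canister"): print(n,q,[(round(d["score"],2),onz(s,d["pixel"],.106 if q=="button_top" else 0)) for d in place_of(n,q)[:2]])
    for p in (o["tool_pos"],[.576,.2615,.106]): cv2.circle(im,tuple(int(v) for v in proj(s,p)),3,(255,0,255),1)
    ims.append(im if n=="wrist" else cv2.resize(im[160:360,220:487],(640,480)))
cv2.imwrite("pics/c.png",cv2.resize(np.hstack(ims),(800,300))[:,:,::-1])
E
```

```text
[0.5743 0.2653 0.147 ] [ 0.2393 -1.6431 -1.2028] 0.0004808070425696571 [0.3425 0.2973 1.2408 0.0012 1.6158 1.6424]
side button_top [(0.46, array([0.5819, 0.2688, 0.106 ])), (0.33, array([0.521 , 0.0517, 0.106 ]))]
side canister [(0.95, array([0.5785, 0.2686, 0.    ])), (0.25, array([ 0.5267, -0.0758,  0.    ]))]
wrist button_top [(0.79, array([0.5764, 0.2638, 0.106 ]))]
wrist canister [(0.72, array([0.5778, 0.2662, 0.    ]))]
```

View pics/c.png

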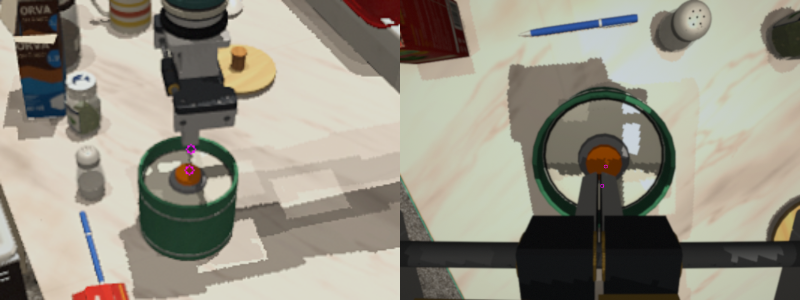

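The shut fingers are directly above the orange button (wrist px about (605,165), side about (190,170)). I'll go down to just above it.

apply_moves(commands=[[0,0,0,0.0,0.001,-0.01,0],[0,0,0,0.0,0.001,-0.02,0],[0,0,0,0.0,0.001,-0.03,0],[0,0,0,0,0.001,-0.036,0],[0,0,0,0,0.001,-0.036,0]])

```text
time: 3.85
tool_pos: [0.575, 0.2628, 0.1176]
ee_rot: [3.141, 0.003, 0.266]
wrist_force: [-0.1, -0.3, 0.9]
width: 0.0004
finger_force: 0.0
```

apply_moves(commands=[[0,0,0,0,0,-0.001,0],[0,0,0,0,0,-0.002,0],[0,0,0,0,0,-0.003,0],[0,0,0,0,0,-0.004,0],[0,0,0,0,0,-0.005,0]])

```text
time: 4.35
tool_pos: [0.5761, 0.2635, 0.1146]
ee_rot: [3.142, -0.0, 0.267]
wrist_force: [-0.2, 0.3, 0.1]
width: 0.0008
finger_force: 0.0
```

apply_moves(commands=[[0,0,0,0,0,-0.003,0],[0,0,0,0,0,-0.006,0],[0,0,0,0,0,-0.009,0],[0,0,0,0,0,-0.012,0],[0,0,0,0,0,-0.014,0]])

```text
time: 4.85
tool_pos: [0.576, 0.2634, 0.1016]
ee_rot: [3.141, -0.001, 0.267]
wrist_force: [-2.2, -0.4, 5.6]
width: 0.0004
finger_force: 2.8
```

apply_moves(commands=[[0,0,0,0,0,-0.002,0],[0,0,0,0,0,-0.004,0],[0,0,0,0,0,-0.006,0],[0,0,0,0,0,-0.008,0],[0,0,0,0,0,-0.009,0]])

```text
time: 5.35
tool_pos: [0.576, 0.2634, 0.0927]
ee_rot: [3.141, -0.001, 0.267]
wrist_force: [-1.3, -0.3, 5.9]
width: 0.0002
finger_force: 2.7
```

apply_moves(commands=[[0,0,0,0,0,-0.0005,0],[0,0,0,0,0,-0.001,0],[0,0,0,0,0,-0.0015,0],[0,0,0,0,0,-0.002,0],[0,0,0,0,0,-0.002,0]])

```text
time: 5.85
tool_pos: [0.576, 0.2634, 0.0908]
ee_rot: [3.141, -0.001, 0.267]
wrist_force: [-1.6, -0.8, 4.1]
width: 0.0006
finger_force: 2.5
```

apply_moves(commands=[[0,0,0,0,0,-0.0007,0],[0,0,0,0,0,-0.0014,0],[0,0,0,0,0,-0.002,0],[0,0,0,0,0,-0.0025,0],[0,0,0,0,0,-0.0025,0]])

```text
time: 6.35
tool_pos: [0.576, 0.2635, 0.0883]
ee_rot: [3.142, -0.001, 0.267]
wrist_force: [-1.6, -0.3, 5.8]
width: 0.0008
finger_force: 2.5
```

apply_moves(commands=[[0,0,0,0,0,-0.0007,0],[0,0,0,0,0,-0.0014,0],[0,0,0,0,0,-0.002,0],[0,0,0,0,0,-0.0025,0],[0,0,0,0,0,-0.0025,0]])

```text
time: 6.85
tool_pos: [0.576, 0.2634, 0.0858]
ee_rot: [3.141, -0.001, 0.267]
wrist_force: [-2.1, -1.2, 5.4]
width: 0.0005
finger_force: 2.5
```

apply_moves(commands=[[0,0,0,0,0,-0.0007,0],[0,0,0,0,0,-0.0014,0],[0,0,0,0,0,-0.002,0],[0,0,0,0,0,-0.0025,0],[0,0,0,0,0,-0.0025,0]])

```text
time: 7.35
tool_pos: [0.576, 0.2634, 0.0832]
ee_rot: [3.142, -0.001, 0.267]
wrist_force: [-1.2, -1.5, 5.2]
width: 0.0006
finger_force: 2.5
```

apply_moves(commands=[[0,0,0,0,0,-0.0007,0],[0,0,0,0,0,-0.0014,0],[0,0,0,0,0,-0.002,0],[0,0,0,0,0,-0.0025,0],[0,0,0,0,0,-0.0025,0]])

```text
time: 7.85
tool_pos: [0.576, 0.2635, 0.0807]
ee_rot: [3.141, -0.001, 0.267]
wrist_force: [-2.0, -0.7, 4.3]
width: 0.0004
finger_force: 2.5
```

apply_moves(commands=[[0,0,0,0,0,-0.0007,0],[0,0,0,0,0,-0.0014,0],[0,0,0,0,0,-0.002,0],[0,0,0,0,0,-0.0025,0],[0,0,0,0,0,-0.0025,0]])

```text
time: 8.35
tool_pos: [0.576, 0.2634, 0.0799]
ee_rot: [3.141, -0.001, 0.267]
wrist_force: [-4.5, -2.1, 10.7]
width: 0.0007
finger_force: 5.1
```

apply_moves(commands=[[0,0,0,0,0,-0.0003,0],[0,0,0,0,0,-0.0006,0],[0,0,0,0,0,-0.0009,0],[0,0,0,0,0,-0.001,0],[0,0,0,0,0,-0.001,0]])

```text
time: 8.85
tool_pos: [0.576, 0.2634, 0.0795]
ee_rot: [3.141, -0.002, 0.267]
wrist_force: [-5.2, -2.6, 12.9]
width: 0.0003
finger_force: 6.0
```

apply_moves(commands=[[0,0,0,0,0,-0.0003,0],[0,0,0,0,0,-0.0006,0],[0,0,0,0,0,-0.0009,0],[0,0,0,0,0,-0.001,0],[0,0,0,0,0,-0.001,0]])

```text
time: 9.35
tool_pos: [0.5761, 0.2634, 0.0771]
ee_rot: [3.141, -0.001, 0.267]
wrist_force: [-0.2, -0.3, 0.7]
width: 0.0004
finger_force: 0.0
```

Force rose to 13 N, then dropped to about 0, so the button has snapped in. Next I'll retract and move over the lid.

apply_moves(commands=[[0,0,0,0,0,0.02,0],[0,0,0,0,0,0.05,0],[0,0,0,0,0,0.08,0],[0,0,0,0,-0.01,0.11,0],[0,0,0,-0.005,-0.04,0.13,30]])

```text
time: 9.85
tool_pos: [0.5717, 0.2251, 0.2069]
ee_rot: [-3.141, -0.003, 0.27]
wrist_force: [0.6, -0.3, 0.6]
width: 0.0053
finger_force: 0.0
```

apply_moves(commands=[[0,0,0,-0.006,-0.04,0,100],[0,0,0,-0.012,-0.08,0,100],[0,0,0,-0.018,-0.12,0,100],[0,0,0,-0.024,-0.16,0,100],[0,0,0,-0.03,-0.2,0,100]])

```text
time: 10.35
tool_pos: [0.5405, 0.022, 0.2047]
ee_rot: [3.141, -0.0, 0.267]
wrist_force: [0.4, -0.4, 0.0]
width: 0.0449
finger_force: 0.0
```

apply_moves(commands=[[0,0,0,-0.006,-0.04,0,100],[0,0,0,-0.012,-0.08,-0.02,100],[0,0,0,-0.016,-0.1,-0.05,100],[0,0,0,-0.016,-0.1,-0.08,100],[0,0,0,-0.016,-0.1,-0.08,100]])

```text
time: 10.85
tool_pos: [0.5214, -0.0765, 0.1197]
ee_rot: [-3.136, 0.009, 0.265]
wrist_force: [-0.3, 0.4, -0.3]
width: 0.0848
finger_force: 0.0
```

```bash
python3 - <<'E'
from h import *
np.set_printoptions(precision=4,suppress=True)
S={n:snapshot(n) for n in("side","wrist","top")}
o=get_obs();print(o["tool_pos"],o["width"])
ims=[]
for n in S:
    s=S[n]; im=s["pixels"].copy()
    for q,z in(("button_top",.075),("canister",0),("lid_grip",.038)): print(n,q,[(round(d["score"],2),onz(s,d["pixel"],z)[:2]) for d in place_of(n,q)[:1]])
    for p in (o["tool_pos"],[.5248,-.077,.052]): cv2.circle(im,tuple(int(v) for v in proj(s,p)),3,(255,0,255),1)
    if n!="top": ims.append(im if n=="wrist" else cv2.resize(im[160:360,220:487],(640,480)))
cv2.imwrite("pics/d.png",cv2.resize(np.hstack(ims),(800,300))[:,:,::-1])
E
```

```text
[ 0.5258 -0.0764  0.1263] 0.09317763846711523
side button_top []
side canister [(0.73, array([0.5757, 0.2675]))]
side lid_grip [(0.96, array([ 0.5234, -0.0717]))]
wrist button_top []
wrist canister []
wrist lid_grip [(0.55, array([ 0.5204, -0.0767]))]
top button_top []
top canister [(0.86, array([0.5755, 0.269 ]))]
top lid_grip [(0.92, array([ 0.5203, -0.0778]))]
```

View pics/d.png

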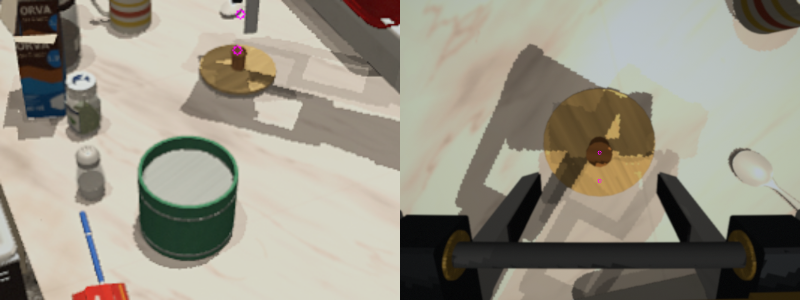

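Side view: the knob is at (238,55), between the open fingers as expected. The canister at (190,185) shows a plain grey-white surface with no button, so I'll look closer.

```bash
python3 - <<'E'
from fit import *
S={n:snapshot(n) for n in("top","side")}; t=S["top"]["pixels"];
a=cv2.resize(t[190:310,200:320],(400,400),interpolation=cv2.INTER_CUBIC);b=cv2.resize(S["side"]["pixels"][235:335,290:390],(400,400),interpolation=cv2.INTER_CUBIC)
cv2.imwrite("pics/e.png",np.hstack([a,b])[:,:,::-1])
E
```

```text
(no output)
```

View pics/e.png

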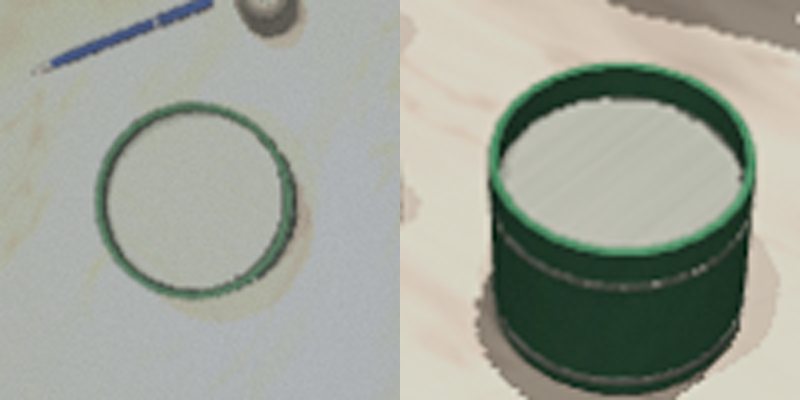

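```bash
python3 - <<'E'
from h import *
s=snapshot("side")
for z in(.11,.10,.09,.08,.07,.06,.05): print(z,proj(s,[.577,.263-.060,z]).round(1),proj(s,[.577,.263+.06,z]).round(1))
t=snapshot("top")
for n in("top","side"): print([ (d["score"],d["extent"]) for d in masks_of(n,"inner_lid")[:2]])
for im,(u,v) in((s["pixels"],(345,275)),(t["pixels"],(260,252))): print(im[v-3:v+4,u-3:u+4].reshape(-1,3).mean(0))
col=s["pixels"][245:305,345].astype(int); print([(245+i,*c) for i,c in enumerate(col)][::2])
E
```

```text
0.11 [348.8 251.4] [343.1 295.4]
0.1 [348.7 255. ] [343.  298.9]
0.09 [348.6 258.4] [343.  302.4]
0.08 [348.5 261.9] [342.9 305.9]
0.07 [348.4 265.3] [342.8 309.2]
0.06 [348.3 268.6] [342.7 312.6]
0.05 [348.2 272. ] [342.6 315.9]
[]
[]
[185.59183673 186.75510204 174.73469388]
[173.67346939 177.48979592 168.95918367]
[(245, np.int64(212), np.int64(199), np.int64(183)), (247, np.int64(216), np.int64(202), np.int64(188)), (249, np.int64(213), np.int64(201), np.int64(186)), (251, np.int64(71), np.int64(139), np.int64(97)), (253, np.int64(30), np.int64(57), np.int64(39)), (255, np.int64(30), np.int64(57), np.int64(40)), (257, np.int64(31), np.int64(58), np.int64(41)), (259, np.int64(80), np.int64(88), np.int64(76)), (261, np.int64(190), np.int64(191), np.int64(179)), (263, np.int64(184), np.int64(185), np.int64(174)), (265, np.int64(186), np.int64(187), np.int64(175)), (267, np.int64(185), np.int64(186), np.int64(174)), (269, np.int64(183), np.int64(184), np.int64(172)), (271, np.int64(186), np.int64(188), np.int64(176)), (273, np.int64(184), np.int64(184), np.int64(173)), (275, np.int64(185), np.int64(186), np.int64(174)), (277, np.int64(187), np.int64(189), np.int64(177)), (279, np.int64(187), np.int64(188), np.int64(176)), (281, np.int64(190), np.int64(190), np.int64(178)), (283, np.int64(189), np.int64(190), np.int64(178)), (285, np.int64(189), np.int64(190), np.int64(178)), (287, np.int64(187), np.int64(189), np.int64(176)), (289, np.int64(188), np.int64(190), np.int64(177)), (291, np.int64(190), np.int64(190), np.int64(178)), (293, np.int64(188), np.int64(190), np.int64(178)), (295, np.int64(190), np.int64(190), np.int64(179)), (297, np.int64(101), np.int64(160), np.int64(121)), (299, np.int64(28), np.int64(50), np.int64(35)), (301, np.int64(31), np.int64(56), np.int64(38)), (303, np.int64(29), np.int64(56), np.int64(40))]
```

The grey surface sits at z≈0.088, fixed. The fingers passed through that height without force, so it's only a visual screen hiding the cracker level. The force log shows the snap, so I'll go on to grasp the knob.

apply_moves(commands=[[0,0,0,-0.001,0,-0.03,60],[0,0,0,-0.001,0,-0.06,60],[0,0,0,-0.001,0,-0.085,60],[0,0,0,-0.001,0,-0.1,60],[0,0,0,-0.001,0,-0.105,60]])

```text
time: 12.25
tool_pos: [0.5223, -0.0768, 0.0182]
ee_rot: [-3.141, 0.004, 0.267]
wrist_force: [-6.5, -1.0, 12.7]
width: 0.058
finger_force: 6.4
```

apply_moves(commands=[[0,0,0,0,0,0,60],[0,0,0,0,0,0,40],[0,0,0,0,0,0,0],[0,0,0,0,0,0,0],[0,0,0,0,0,0,0]])

```text
time: 12.75
tool_pos: [0.5243, -0.0765, 0.0205]
ee_rot: [3.141, -0.001, 0.267]
wrist_force: [-0.4, 0.5, 0.4]
width: 0.0276
finger_force: 0.6
```

apply_moves(commands=[[0,0,0,0,0,0,0],[0,0,0,0,0,0,0],[0,0,0,0,0,0,0],[0,0,0,0,0,0,0],[0,0,0,0,0,0,0]])

```text
time: 13.25
tool_pos: [0.5243, -0.0765, 0.0205]
ee_rot: [3.141, -0.001, 0.267]
wrist_force: [-0.9, 1.4, 3.9]
width: 0.0258
finger_force: 30.0
```

apply_moves(commands=[[0,0,0,0,0,0.01,0],[0,0,0,0,0,0.04,0],[0,0,0,0,0,0.08,0],[0,0,0,0,0,0.12,0],[0,0,0,0,0,0.15,0]])

```text
time: 13.75
tool_pos: [0.5242, -0.0768, 0.1725]
ee_rot: [3.14, -0.001, 0.267]
wrist_force: [1.2, 0.0, -1.9]
width: 0.026
finger_force: 30.0
```

apply_moves(commands=[[0,0,0,0.006,0.03,0,0],[0,0,0,0.012,0.065,0,0],[0,0,0,0.018,0.1,0,0],[0,0,0,0.024,0.13,0,0],[0,0,0,0.026,0.14,0,0]])

```text
time: 14.25
tool_pos: [0.5497, 0.0659, 0.1694]
ee_rot: [-3.141, 0.001, 0.27]
wrist_force: [-1.0, -0.4, -1.9]
width: 0.026
finger_force: 30.0
```

```bash
python3 - <<'E'
from h import *
np.set_printoptions(precision=4,suppress=True)
s=snapshot("side");w=snapshot("wrist");o=get_obs(); print(o["tool_pos"],o["width"],o["finger_force"],o["wrist_force"])
for n,x in(("side",s),("wrist",w)):
    for q,z in(("lid",o["tool_pos"][2]+.0188-.038),("canister",0)): print(n,q,[(d["score"],onz(x,d["pixel"],z)) for d in place_of(n,q)[:1]])
b=cv2.resize(s["pixels"][130:350,250:470],(400,400),interpolation=cv2.INTER_CUBIC)
cv2.imwrite("pics/f.png",np.hstack([b,cv2.resize(w["pixels"],(400,400))])[:,:,::-1])
E
```

```text
[0.5497 0.0643 0.1694] 0.025865658560575638 29.999786568369018 [-0.4234  0.2547 -2.0297]
side lid [(0.67, array([0.5508, 0.0707, 0.1502]))]
side canister [(0.88, array([0.5797, 0.2652, 0.    ]))]
wrist lid [(0.84, array([0.5504, 0.0663, 0.1502]))]
wrist canister [(0.63, array([0.577 , 0.2636, 0.    ]))]
```

View pics/f.png

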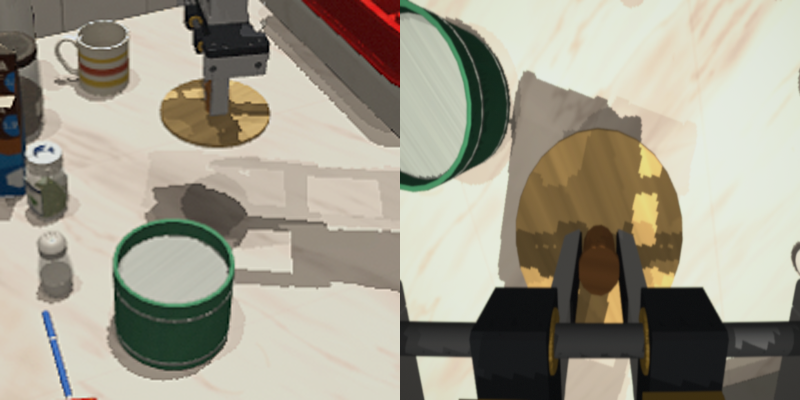

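The lid is held level (side px about (215,110)), with the canister at (173,290). I'll carry it over and lower it.

apply_moves(commands=[[0,0,0,0.006,0.04,0,0],[0,0,0,0.012,0.085,0,0],[0,0,0,0.018,0.13,0,0],[0,0,0,0.024,0.175,0,0],[0,0,0,0.0265,0.2,0,0]])

```text
time: 15.05
tool_pos: [0.5768, 0.2653, 0.1697]
ee_rot: [-3.141, -0.0, 0.267]
wrist_force: [0.1, -0.6, -2.2]
width: 0.0258
finger_force: 30.0
```

apply_moves(commands=[[0,0,0,0,0,0,0],[0,0,0,0,0,0,0],[0,0,0,0,0,-0.01,0],[0,0,0,0,0,-0.02,0],[0,0,0,0,0,-0.03,0]])

```text
time: 15.55
tool_pos: [0.5763, 0.2619, 0.1387]
ee_rot: [3.141, 0.001, 0.265]
wrist_force: [-0.6, -0.1, -1.8]
width: 0.0263
finger_force: 30.0
```

apply_moves(commands=[[0,0,0,0,0,-0.003,0],[0,0,0,0,0,-0.006,0],[0,0,0,0,0,-0.009,0],[0,0,0,0,0,-0.012,0],[0,0,0,0,0,-0.014,0]])

```text
time: 16.05
tool_pos: [0.5766, 0.2635, 0.126]
ee_rot: [3.141, -0.0, 0.267]
wrist_force: [0.2, -0.5, -1.8]
width: 0.0262
finger_force: 30.0
```

apply_moves(commands=[[0,0,0,0,0,-0.0015,0],[0,0,0,0,0,-0.003,0],[0,0,0,0,0,-0.0045,0],[0,0,0,0,0,-0.006,0],[0,0,0,0,0,-0.006,0]])

```text
time: 16.55
tool_pos: [0.5774, 0.2638, 0.1215]
ee_rot: [-3.141, -0.003, 0.267]
wrist_force: [0.9, 0.3, 2.9]
width: 0.0262
finger_force: 30.0
```

apply_moves(commands=[[0,0,0,0,0,-0.0005,0],[0,0,0,0,0,-0.001,0],[0,0,0,0,0,-0.001,0],[0,0,0,0,0,-0.001,0],[0,0,0,0,0,-0.001,0]])

```text
time: 17.05
tool_pos: [0.5773, 0.2637, 0.1205]
ee_rot: [-3.141, -0.003, 0.267]
wrist_force: [1.3, 0.9, 5.4]
width: 0.0259
finger_force: 30.0
```

apply_moves(commands=[[0,0,0,0,0,0,40],[0,0,0,0,0,0,50],[0,0,0,0,0,0.001,60],[0,0,0,0,0,0.001,70],[0,0,0,0,0,0.001,70]])

```text
time: 17.55
tool_pos: [0.5762, 0.2634, 0.1195]
ee_rot: [3.141, 0.001, 0.267]
wrist_force: [-0.2, -0.5, -0.7]
width: 0.0628
finger_force: 0.0
```

apply_moves(commands=[[0,0,0,0,0,0.005,70],[0,0,0,0,0,0.02,70],[0,0,0,0,0,0.05,70],[0,0,0,0,0,0.09,70],[0,0,0,0,-0.02,0.12,70]])

```text
time: 18.05
tool_pos: [0.5767, 0.2452, 0.2439]
ee_rot: [-3.14, -0.004, 0.27]
wrist_force: [-0.2, -0.3, -0.3]
width: 0.0659
finger_force: 0.0
```

apply_moves(commands=[[0,0,0,-0.02,-0.03,0,70],[0,0,0,-0.04,-0.06,0,70],[0,0,0,-0.06,-0.1,0,70],[0,0,0,-0.07,-0.13,0,70],[0,0,0,-0.07,-0.15,0,70]])

```text
time: 18.55
tool_pos: [0.5056, 0.0918, 0.2425]
ee_rot: [3.14, -0.003, 0.266]
wrist_force: [0.9, -0.7, 0.7]
width: 0.0657
finger_force: 0.0
```

```bash
python3 - <<'E'
from fit import *
S={n:snapshot(n) for n in("top","side")}
for n,s in S.items():
    for q,z in(("lid",.1),("lid_grip",.138),("canister",0),("salt",0),("tea_carton",0),("mug",0),("spice_jar",0)): print(n,q,[(round(d["score"],2),onz(s,d["pixel"],z).round(4)) for d in place_of(n,q)[:1]])
ims=[]
for n,(r,c,k) in(("top",(190,200,120)),("side",(225,285,120))):
    im=S[n]["pixels"].copy()
    cv2.polylines(im,[np.round(circ(S[n],(.5765,.263),.066,.118)*16).astype(np.int32)],True,(255,0,255),1,cv2.LINE_AA,4)
    ims.append(cv2.resize(im[r:r+k,c:c+k],(400,400),interpolation=cv2.INTER_CUBIC))
cv2.imwrite("pics/g.png",np.hstack(ims)[:,:,::-1])
E
```

```text
top lid [(0.95, array([0.574, 0.266, 0.1  ]))]
top lid_grip [(0.8, array([0.5761, 0.2599, 0.138 ]))]
top canister [(0.6, array([0.7543, 0.0819, 0.    ]))]
top salt [(0.62, array([0.7254, 0.2185, 0.    ]))]
top tea_carton [(0.96, array([0.6485, 0.4853, 0.    ]))]
top mug [(0.61, array([ 0.7504, -0.2065,  0.    ]))]
top spice_jar [(0.6, array([0.7589, 0.0871, 0.    ]))]
side lid [(0.65, array([0.5757, 0.2626, 0.1   ]))]
side lid_grip [(0.57, array([0.5809, 0.2599, 0.138 ]))]
side canister [(0.78, array([0.5834, 0.2612, 0.    ]))]
side salt [(0.98, array([0.7186, 0.2194, 0.    ]))]
side tea_carton [(0.77, array([0.6524, 0.4931, 0.    ]))]
side mug [(0.57, array([ 0.7391, -0.2188,  0.    ]))]
side spice_jar [(0.83, array([ 0.7615,  0.0875, -0.    ]))]
```

View pics/g.png

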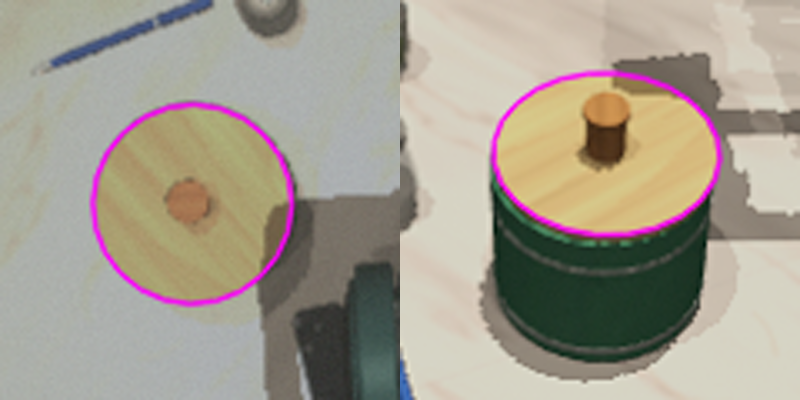

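The lid sits level and flush on the canister and matches the predicted seated outline in both views. Handing in.

```bash
python3 -c "
from bench import *
print(close_job())"
```

```text
the job is handed in; nothing more can be done
None
```

I pressed the inner lid down onto the crackers until the button snapped in (highest reading about 14 N, against the 25 N limit), seated the wooden lid level on the canister, released it, and handed the job in at about 19 s; the judge gave no verdict back. The bystanders appear to be where they were. I know the snap from force only, because a grey surface inside the canister hid the button afterwards.

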